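# Hang the headset, then roll the speaker over onto its foot against the test stop

### The arm

A 6-joint arm with a two-finger parallel gripper is mounted at the origin on the work surface. World frame = base frame: x ahead of the robot, y to its left, z up, the work surface at z = 0. Lengths are in mm, angles in rad, forces in N, time in s.
With the tool pointing down it reaches from about 325 to 775 mm from the base axis. Payload 5.5 kg.
Tool frame: the origin (TCP) lies between the finger pads; the fingertips stand 14 mm ahead of it and the grasp point (between the pads) lies 5 mm behind it; z points along the fingers, y is the line along which they close (so a half turn about z gives the same grasp; the last joint's range is limited). The gripper opens to 85 mm and grips with 20 to 120 N. Pads are 22 mm wide; open, the fingers measure 114 mm over their backs; the gripper's body (76 mm by 85 mm) begins 54 mm behind the grasp point. The pads swing forward as they close: fully open they stand 13 mm farther back than shut.
Start: joints at [1.108, 0.091, 1.231, -0, 1.82, -0.057], TCP at [236.858, 551.284, 211.475] pointing down, gripper open.
Joint ranges: [-2.87, 2.87], [-0.86, 2.18], [0.17, 2.46], [-1.51, 4.65], [0.06, 2.69], [-2.65, 2.65]. Speed limits (rad/s): [2.57, 2.57, 3.01, 3.14, 3.14, 3.14].

### API

Orientations are given as a unit quaternion [w, x, y, z].
In Python, from station import bot gives the robot as it stands.
- The arm moves only by the tool move_arm, never from a script. Its argument "commands" is a list of rows, each a list of 7 numbers: the shift along the world's x, y, z normalised to -1 to 1, where 1 is 0.75 m, then the turn, a rotation vector about the world's x, y, z normalised to -1 to 1, where 1 is 90 degrees, then the opening, from -1 (shut) to 1 (fully open). A call has 1 to 12 rows; each row shifts and turns the commanded pose from where the row before left it; what a row does not reach is not made up. A row lasts 1/10 s, in which the tool goes at most 50 mm and 8.59 degrees, less where a joint would pass 70% of its speed; a pose out of reach is approached as far as the arm can. A call with a number of a shift or a turn outside -1 to 1 is refused whole. A call with a gripper value outside its range is refused whole. The fingers move at their own pace and stop on an object; the grip force is fixed at half the most. Time passes only in rows, so rows that do not move let the fingers close. It gives the time, the measured TCP pose, the force, the opening and the grip force at its end, in the units of the state.
- bot.get_state(): the state, without advancing time (a new reading comes with each control period).
- bot.camera(name): name is "side" or "top"; returns the picture (420x560x3 uint8, red, green, blue); there is no depth.
- bot.calibration(name): a dict with "camera_matrix" (3x3 intrinsics, pixels), "k1" (the pictures are not rectified: a ray, as slopes to the right and down, at radius r is drawn at 1 + k1 r^2 times it, then the intrinsics apply), "world_to_cam" (4x4, takes a point from world to camera coordinates). Camera axes: x right, y up, looking along -z (the intrinsics and any distortion apply to the point x, -y, -z); pixel columns grow to the right and rows downward; lengths in mm; the calibration is good to about 2 mm. A picture is of the moment at which its call begins. calibration takes no time and is no camera call.
- bot.hand_in(): hands the job in; it is judged then, once.
The state is a dict: "t": time; "joint_positions": joint angles; "joint_velocities": joint speeds; "joint_torque": joint torques, N m; "position": TCP position; "tool_rot": TCP orientation; "wrist_force": force on the tool from outside, world axes, zero at the start; "moment": the same for the moment, N m; "grip_width": finger opening in mm; "grasp_force": force on a finger pad.
Only numpy, scipy, OpenCV 4.12 (cv2) and the standard library are available. Lean on these libraries where they do the work, as an engineer would, in place of code of your own. Each camera call takes 0.05 s, during which the arm holds its last target. There are 200 camera calls.

### The job

The round speaker lies upside down on the test bench, and the headset stands in its way. Hang the headset over the rail, band on the bar with an ear cup on either side, and let go of it; then roll the speaker over along the bench, never lifting it, so that it sits on its flat foot with the control panel on top, flush against the aluminium stop along its whole length and with neither end sticking out past the stop's ends. Leave everything else on the bench where it is.

Things in the scene. Friction and masses are not known exactly. Their poses are not given: they have to be found in the camera images.
- speaker: grey loudspeaker, cylinder 180 mm long, radius 45 mm, 0.6 kg, too thick to grip. Origin mid-axis; x along the axis, z from foot to control panel. Control panel: strip with four white buttons, flush with the round side, on +z. Foot: full-length rubber flat 39 mm wide, 40.5 mm from the axis, on -z. Starts upside down (origin 45 mm up); on its foot the origin is 40.5 mm up. Elsewhere round: it rolls
- speaker_controls (a point): middle of the speaker's control panel, 45 mm from the axis
- headset: rigid black headset standing on its two ear cups, band up; 148 mm wide (x), 56 deep (y), 133 high, 0.18 kg. Origin on the underside midway between the cups, z up. Cups 66 mm high, 92 mm clear between them. Top of the band: straight padded piece 60 mm long (x), 26 wide (y), 18 thick, its underside 115 mm above the origin; beyond it the band slopes down to the cups
- headset_band (a point): centre of the padded top piece of the headset's band, 124 mm above the headset's origin
- rail: fixed steel rail: a round bar of radius 7 mm, its axis 160 mm above the bench, 200 mm long along local y, on two posts of radius 9 mm at its ends with round feet of radius 35 mm. Origin on the bench under the middle of the bar
- rail_mid (a point): middle of the bar, on its axis, 160 mm above the bench
- stop: fixed aluminium angle stop on the bench: an upright plate 260 mm long along local x, 60 mm high. Origin on the bench at the middle of its working face, which looks to local +y, where the speaker and headset start; plate (8 mm) and foot lie behind it on the -y side down to y = -54 mm
- mouse: black computer mouse, 62 x 105 x 33 mm, loose, leave alone. Origin under its centre
- brick: black power adapter, 55 x 125 mm (76 mm to the plug end at +y) and 32 mm high, loose, leave alone. Origin under its centre
- spray: white bottle, radius 24 mm, 150 mm high, loose, leave alone. Origin under its centre
- mug: white mug, radius 40 mm, 95 mm high, handle to local +y, loose, leave alone. Origin under its centre
- carton: small cardboard box, 90 x 140 x 65 mm, loose, leave alone. Origin under its centre
- tape: roll of clear tape lying flat, outer radius 50 mm, 48 mm high, loose, leave alone. Origin under its centre

How it is judged (in metres and radians):
On the way, in this order (a step that is already met when the one before it is completed fails the run):
1. the headset hangs over the rail, let go (contact force between headset and rail above 0.5 N and distance between headset_band and rail_mid below 0.085 m and height (world z) of headset_band above 0.165 m and angle between headset's own z axis and vertical below 0.35 rad and contact force between the fingers and headset below 0.1 N), for 0.2 s.
2. the speaker sits on its foot, control panel up (angle between speaker's own z axis and vertical below 0.1 rad and height (world z) of speaker below 0.043 m), for 0.2 s.
At the end, for the whole second after the job is handed in: Headset hangs on the rail, band on the bar within 85 mm of its middle, tilt under 0.35 rad. Speaker at rest on its foot (within 0.1 rad), side within 7 mm of the stop's face, parallel within 0.06 rad, its middle within 45 mm of the stop's middle along the stop (all of step 2 and contact force between headset and rail above 0.5 N and distance between headset_band and rail_mid below 0.085 m and height (world z) of headset_band above 0.165 m and angle between headset's own z axis and vertical below 0.35 rad and linear speed of speaker below 0.02 m/s and y of speaker in the frame of stop between 0.04 and 0.052 m and x of speaker in the frame of stop between -0.045 and 0.045 m and angle between the x axis of speaker and the x axis of stop, either way round below 0.06 rad); the robot touches nothing.
It fails at once if the speaker is lifted or stood on end (height (world z) of speaker above 0.06 m).
It fails at once if a bystander is disturbed (moved more than 25 mm) (distance of any of mouse, brick, spray, mug, carton, tape from where it was at the start of the episode above 0.025 m).
It also fails if it takes over 64 s, if anything falls off the work surface, if the arm or the gripper's body presses on something with over 40 N, if the wrist force passes 120 N, or if a joint passes its speed limit or range.

## Working session

There is one attempt and no reset: what is moved stays moved. The work goes in short steps, Python scripts to look and compute and a tool call to move; the robot and the scene stay as the last step left them, time stands still between calls to the robot, and variables do not carry over. Pictures are saved under pics/ and viewed, at most 10 in all, crops included, and the job is handed in when it is done.

Besides the shell and the picture viewer there is one more tool, called after "Call:" in YAML: its name, and indented under it one key for each argument. move_arm: Moves the arm, as the interface text tells. Scaled input: -1 to 1 covers 0.75 m each way for a shift and 90 degrees each way for a turn. Its arguments: {"type":"object","properties":{"commands":{"type":"array"}},"required":["commands"]}

```bash
ls; mkdir -p pics; cat > h.py <<'E'
import numpy as np, cv2
from station import bot
def ray(n,uv):
    c=bot.calibration(n);K=np.array(c["camera_matrix"]);W=np.array(c["world_to_cam"])
    uv=np.atleast_2d(np.array(uv,float))
    p=cv2.undistortPoints(uv[:,None],K,np.array([c["k1"],0,0,0.]))[:,0]
    d=np.c_[p[:,0],-p[:,1],-np.ones(len(p))]@W[:3,:3]
    o=-W[:3,:3].T@W[:3,3]
    return o,d/np.linalg.norm(d,axis=1)[:,None]
def plane(n,uv,z):
    o,d=ray(n,uv);return o+d*((z-o[2])/d[:,2])[:,None]
def tri(a,b):
    o1,d1=ray("top",a);o2,d2=ray("side",b);d1=d1[0];d2=d2[0]
    s=np.linalg.lstsq(np.c_[d1,-d2],o2-o1,rcond=None)[0]
    p,q=o1+s[0]*d1,o2+s[1]*d2
    return (p+q)/2,np.linalg.norm(p-q)
def proj(n,P):
    c=bot.calibration(n);W=np.array(c["world_to_cam"]);q=np.atleast_2d(P)@W[:3,:3].T+W[:3,3]
    return cv2.projectPoints(q*[1,-1,-1],np.zeros(3),np.zeros(3),np.array(c["camera_matrix"]),np.array([c["k1"],0,0,0.]))[0][:,0]
def snap(n,tag):
    im=bot.camera(n)[:,:,::-1].copy();cv2.imwrite(f"pics/{tag}_{n}.png",im);return im
E
python3 - <<'E'
from h import *
for n in("top","side"):
    im=snap(n,"a");cv2.imwrite(f"pics/a_{n}_v.png",cv2.resize(im,(784,588),interpolation=cv2.INTER_CUBIC))
    o,d=ray(n,[280,210]);print(n,o,d)
s=bot.get_state();print(s["t"],s["tool_rot"],s["wrist_force"])
E
```

```text
pics
top [ 475.76324068    3.83608745 1085.81128626] [[ 0.09699085  0.00689097 -0.99526142]]
side [ 112.77347095 -615.52959865  966.58724425] [[ 0.40536665  0.53217882 -0.74327894]]
0.1 [-2.21496524e-04  2.01518152e-01  9.79484374e-01 -8.63760942e-04] [-0.53095089  0.31844551 -0.00076367]
```

View pics/a_top_v.png

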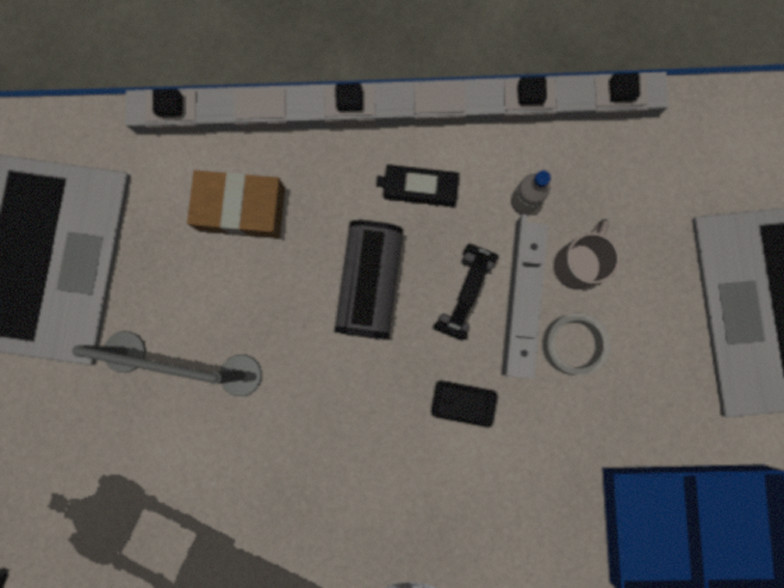

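View pics/a_side_v.png

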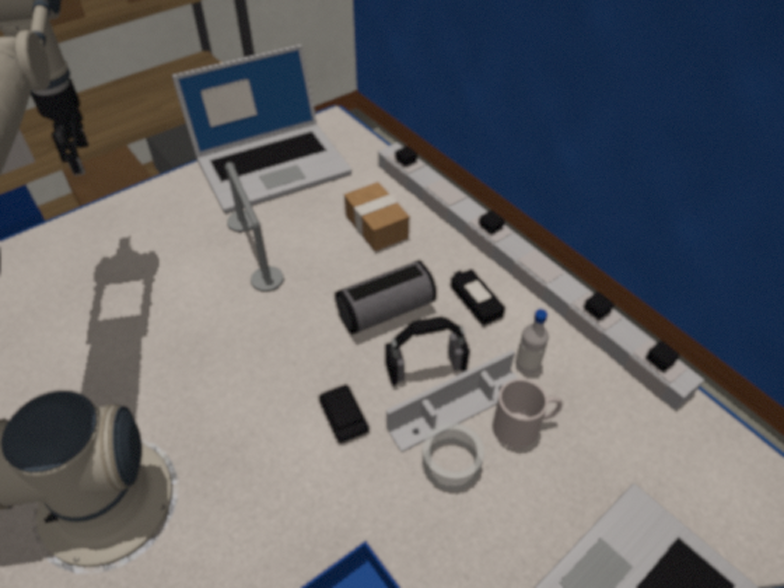

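The top view shows the speaker at (370,279), headset at (467,291), stop at (525,297), and the rail from (85,352) to (235,377), in view pixels (1.4x). The side view shows the headset at (430,350) between the speaker (388,300) and the stop (455,400). I'll zoom in for accurate points.

```bash
python3 - <<'E'
from h import *
def crop(n,x,y,w,h,f,out):
    im=cv2.imread(f"pics/a_{n}.png")[y:y+h,x:x+w]
    im=cv2.convertScaleAbs(cv2.resize(im,None,fx=f,fy=f,interpolation=cv2.INTER_CUBIC),alpha=1.5)
    for i in range(0,w,20): cv2.putText(im,str(x+i),(i*f,10),0,.35,(0,0,255),1);cv2.line(im,(i*f,0),(i*f,h*f),(0,0,120),1)
    for i in range(0,h,20): cv2.putText(im,str(y+i),(0,i*f+10),0,.35,(0,0,255),1);cv2.line(im,(0,i*f),(w*f,i*f),(0,0,120),1)
    cv2.imwrite(out,im)
crop("top",235,150,160,120,5,"pics/c1.png")
crop("side",230,180,150,145,4,"pics/c2.png")
a=cv2.imread("pics/a_top.png")[235:295,45:195];b=cv2.imread("pics/a_side.png")[105:215,140:215]
crop("top",45,235,150,60,5,"pics/c3.png");crop("side",140,105,75,110,5,"pics/c4.png")
a=cv2.imread("pics/c3.png");b=cv2.imread("pics/c4.png")
o=np.zeros((600,800,3),np.uint8);o[:300,:750]=a
cv2.imwrite("pics/c3.png",o[:300]);
E
```

```text
(no output)
```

View pics/c1.png

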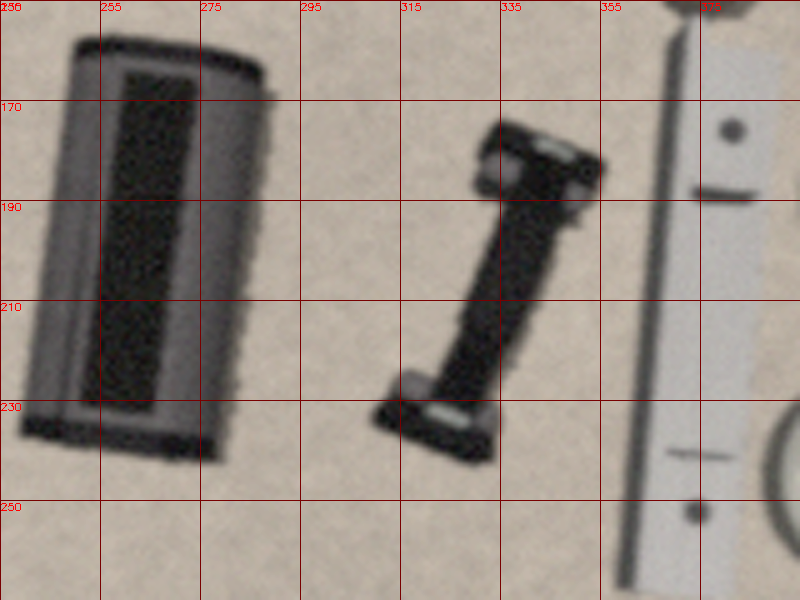

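View pics/c2.png

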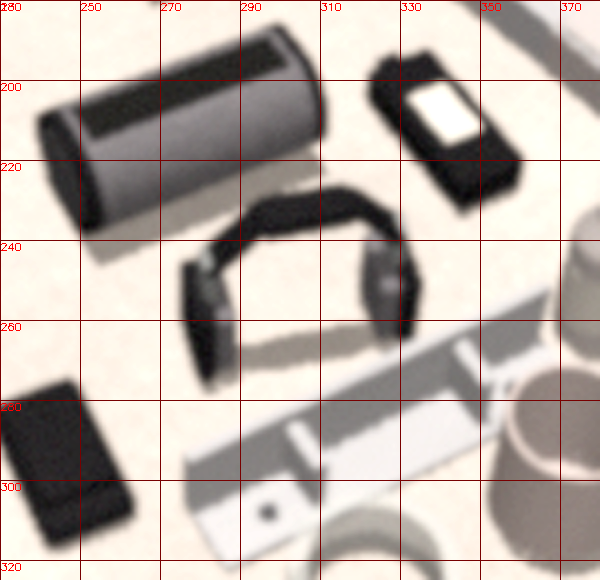

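View pics/c3.png

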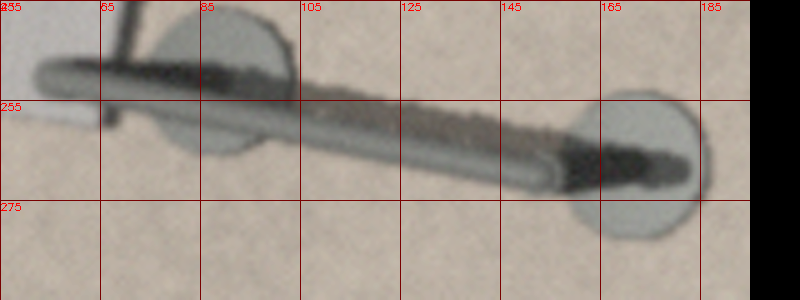

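View pics/c4.png

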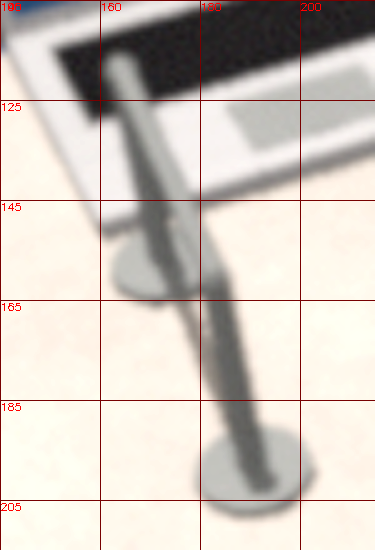

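Crop readings, in native pixels:
- **Stop:** in the top view, the foot of its working face runs (369,156)→(358,267).
- **Headset:** the band runs about (343,190)→(326,230) in the top view and (294,231)→(326,227) in the side view.
- **Rail bar:** the ends are (53,250) and (154,269) in the top view, (164,117) and (183,162) in the side view.
- **Speaker:** in the top view its corners are (250,159), (288,164), (278,242) and (239,236).

```bash
python3 - <<'E'
from h import *
np.set_printoptions(precision=1,suppress=True)
print("rail far",tri([53,250],[164,117]),"near",tri([154,269],[183,162]))
print("feet top",plane("top",[[89.5,251],[172,268]],4),"side",plane("side",[[191,198]],4))
print("stop base",plane("top",[[368.7,156],[358.3,267]],0),"top edge",plane("top",[[362.5,267]],60))
print("stop side top corners",plane("side",[[276,295],[367,253]],60))
g=cv2.cvtColor(cv2.imread("pics/a_top.png"),cv2.COLOR_BGR2GRAY)
m=np.zeros_like(g);m[170:246,305:360]=(g[170:246,305:360]<62)*255
for y in range(174,244,4):
    r=np.where(m[y])[0]; print(y,r.min() if len(r) else 0,r.max() if len(r) else 0,end="; ")
n,l,s,c=cv2.connectedComponentsWithStats(m);k=1+s[1:,4].argmax();print("\nheadset",s[k],c[k])
ys,xs=np.where((l==k));s2=(ys>193)&(ys<226);mid=np.c_[xs,ys][s2]
pts=np.array([[xs[ys==y].mean(),y] for y in range(194,226)]);p=np.polyfit(pts[:,1],pts[:,0],1);print("bandline",p,"x at194,209,225",np.polyval(p,[194,209,225]))
print("minrect",cv2.minAreaRect(np.c_[xs,ys].astype(np.float32)))
# foot strip (black) of speaker
m=np.zeros_like(g);m[160:235,245:278]=(g[160:235,245:278]<55)*255
n,l,s,c=cv2.connectedComponentsWithStats(m);k=1+s[1:,4].argmax();ys,xs=np.where(l==k)
R=cv2.minAreaRect(np.c_[xs,ys].astype(np.float32));print("strip",R);print(plane("top",cv2.boxPoints(R),85.5))
print("spk outline",plane("top",[[250,159],[288,164],[278,242],[239,236]],45))
# headset side view
g=cv2.cvtColor(cv2.imread("pics/a_side.png"),cv2.COLOR_BGR2GRAY)
for x in range(284,336,3):
    r=np.where(g[220:260,x]<50)[0]+220; print(x,r[:1],end=" ")
    b=np.split(r,np.where(np.diff(r)>1)[0]+1)[0]; print(b[-1:] ,end="; ")
E
```

```text
rail far (array([500.2, 466.8, 160.6]), np.float64(4.223597424246764)) near (array([455. , 268.6, 147.7]), np.float64(1.1175134609164696))
feet top [[497.4 461.    4. ]
 [452.4 267.3   4. ]] side [[457.4 269.3   4. ]]
stop base [[ 704.8 -203.7    0. ]
 [ 443.  -167.2    0. ]] top edge [[ 444.6 -167.    60. ]]
stop side top corners [[ 440.1 -171.7   60. ]
 [ 693.3 -212.2   60. ]]
174 335 335; 178 332 341; 182 331 354; 186 330 354; 190 335 351; 194 334 349; 198 333 345; 202 331 344; 206 330 342; 210 328 341; 214 327 339; 218 326 338; 222 324 335; 226 321 333; 230 312 332; 234 310 330; 238 318 333; 242 328 331; 
headset [ 310  174   46   69 1009] [333.9 207.9]
bandline [ -0.4 418.1] x at194,209,225 [340.8 334.9 328.5]
minrect ((332.6493835449219, 208.361083984375), (24.697954177856445, 66.32312774658203), 21.614778518676758)
strip ((257.5999755859375, 199.3000030517578), (25.880109786987305, 72.26631927490234), 8.130102157592773)
[[525.   99.8  85.5]
 [682.2  74.2  85.5]
 [672.3  17.9  85.5]
 [515.5  44.3  85.5]]
spk outline [[696.8  76.7  45. ]
 [682.5 -10.2  45. ]
 [504.9  17.6  45. ]
 [520.8 105.3  45. ]]
284 [223] [223]; 287 [222] [222]; 290 [221] [221]; 293 [231] [239]; 296 [230] [238]; 299 [229] [238]; 302 [229] [237]; 305 [229] [236]; 308 [228] [236]; 311 [228] [235]; 314 [227] [235]; 317 [228] [234]; 320 [229] [234]; 323 [231] [236]; 326 [233] [239]; 329 [238] [240]; 332 [245] [259]; 335 [] [];
```

```bash
python3 - <<'E'
from h import *
np.set_printoptions(precision=1,suppress=True)
print("band top",plane("top",[[340.8,194],[335,208.5],[328.5,225]],128),tri([335,208.5],[308,232]),tri([334,208.5],[309,232]))
print("cups mid", plane("top",[[342.5,179.5],[325,234]],66), plane("top",[[342.5,179.5],[325,234]],66).mean(0))
print("side pad ends z124",plane("side",[[295,234.5],[320,231]],124))
print("brick",plane("top",[[275,146],[327,147],[270,131]],32),"mouse",plane("top",[[315,273],[354,282]],33))
s=bot.get_state();print(s["t"],s["position"],s["grip_width"])
E
```

```text
band top [[ 599.  -117.5  128. ]
 [ 569.  -104.2  128. ]
 [ 534.9  -89.4  128. ]] (array([ 575. , -108.2,  127. ]), np.float64(14.036987473063936)) (array([ 576.7, -107.4,  124.6]), np.float64(17.479646861025046))
cups mid [[ 639.5 -130.5   66. ]
 [ 519.1  -86.9   66. ]] [ 579.3 -108.7   66. ]
side pad ends z124 [[ 553.3  -96.7  124. ]
 [ 608.1 -124.6  124. ]]
brick [[ 728.6   18.6   32. ]
 [ 722.4 -102.1   32. ]
 [ 764.6   29.3   32. ]] mouse [[ 433.1  -64.    33. ]
 [ 410.8 -150.9   33. ]]
0.1 [236.7 551.  210.5] 85.64681257500041
```

Call:
move_arm:
  commands:
    - [0.0227,-0.0439,0.002,0.0014,0,0.0015,1]
    - [0.0227,-0.0439,0.002,0,0,0.0015,1]
    - [0.0227,-0.0439,0.002,0,0,0.0015,1]
    - [0.0227,-0.0439,0.002,0,0,0.0015,1]
    - [0.0227,-0.0439,0.002,0,0,0.0015,1]
    - [0.0227,-0.0439,0,0,0,0.0015,1]
    - [0.0227,-0.0439,0,0,0,0.0015,1]
    - [0.0227,-0.0439,0,0,0,0.0015,1]
    - [0.0227,-0.0439,0,0,0,0.0015,1]
    - [0.0227,-0.0439,0,0,0,0.0015,1]

```text
t: 1.1
position: [407.4, 220.5, 218.6]
tool_rot: [-0.0, 0.19, 0.982, 0.001]
wrist_force: [0.5, -0.6, -1.0]
grip_width: 85.0
grasp_force: 0.0
```

Call:
move_arm:
  commands:
    - [0.0227,-0.0439,0,0,0,0,1]
    - [0.0227,-0.0439,0,0,0,0,1]
    - [0.0227,-0.0439,0,0,0,0,1]
    - [0.0227,-0.0439,0,0,0,0,1]
    - [0.0227,-0.0439,0,0,0,0,1]
    - [0.0227,-0.0439,0,0,0,0,1]
    - [0.0227,-0.0439,0,0,0,0,1]
    - [0.0227,-0.0439,0,0,0,0,1]
    - [0.0227,-0.0439,0,0,0,0,1]
    - [0.0227,-0.0439,0,0,0,0,1]
    - [0,0,0,0,0,0,1]
    - [0,0,0,0,0,0,1]

```text
t: 2.3
position: [577.1, -107.6, 217.9]
tool_rot: [-0.001, 0.191, 0.982, 0.001]
wrist_force: [0.6, -0.1, -0.4]
grip_width: 85.3
grasp_force: 0.0
```

Call:
move_arm:
  commands:
    - [0,0,-0.03,0,0,0,1]
    - [0,0,-0.03,0,0,0,1]
    - [0,0,-0.03,0,0,0,1]
    - [0,0,-0.03,0,0,0,1]
    - [0,0,0,0,0,0,1]
    - [0,0,0,0,0,0,0]
    - [0,0,0,0,0,0,-0.3]
    - [0,0,0,0,0,0,-1]
    - [0,0,0,0,0,0,-1]
    - [0,0,0,0,0,0,-1]
    - [0,0,0,0,0,0,-1]
    - [0,0,0,0,0,0,-1]

```text
t: 3.5
position: [577.4, -107.3, 129.0]
tool_rot: [-0.0, 0.19, 0.982, 0.001]
wrist_force: [-0.5, 0.3, -0.2]
grip_width: 0.3
grasp_force: 0.0
```

The gripper closed on nothing, so I'll look.

```bash
python3 - <<'E'
from h import *
a=snap("side","b");b=snap("top","b")
A=cv2.resize(a[150:330,220:420],(400,360),interpolation=cv2.INTER_CUBIC);B=cv2.resize(b[120:300,230:430],(400,360),interpolation=cv2.INTER_CUBIC)
cv2.imwrite("pics/b.png",cv2.convertScaleAbs(np.hstack([A,B]),alpha=1.5))
E
```

```text
(no output)
```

View pics/b.png

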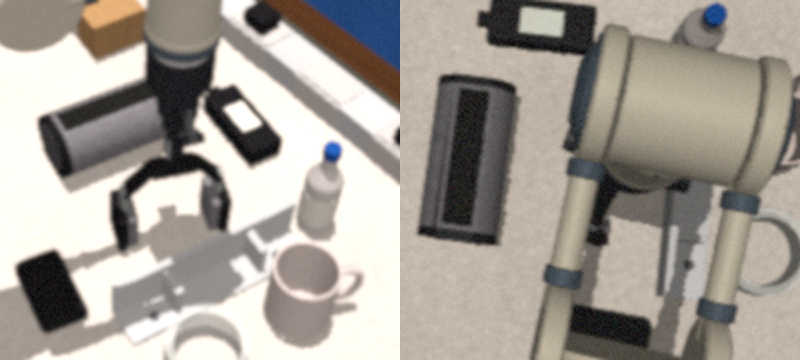

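```bash
python3 - <<'E'
from h import *
np.set_printoptions(precision=1,suppress=True)
print(bot.get_state()["position"])
for z in(115,129,160): print(z,proj("side",[577.4,-107.3,z]),proj("top",[577.4,-107.3,z]))
o1,d=ray("top",[[340.8,194],[328.5,225]]);n1=np.cross(d[0],d[1])
for ab in ([[296,234.2],[317,231.2]],[[296,230],[314,227.3]],[[296,238.3],[317,234.6]]):
    o2,e=ray("side",ab);n2=np.cross(e[0],e[1]);L=np.cross(n1,n2);L/=np.linalg.norm(L)
    p=np.linalg.solve([n1,n2,[1,0,0]],[n1@o1,n2@o2,573]);print(p,L)
# model check in both views
R=lambda a:np.array([[np.cos(a),-np.sin(a),0],[np.sin(a),np.cos(a),0],[0,0,1]])
P=np.array([[-30,-13,133],[30,-13,133],[30,13,133],[-30,13,133],[-30,-13,115],[30,-13,115]])@R(np.radians(-22)).T+[574,-106,0]
print(proj("side",P),proj("top",P))
g=cv2.imread("pics/b_side.png")
E
```

```text
[ 577.3 -107.3  128.9]
115 [[305.4 234.9]] [[335.6 205.1]]
129 [[305.7 231.2]] [[336.4 204.4]]
160 [[306.3 222.8]] [[338.1 202.7]]
[ 573.  -106.3  124.2] [-0.9  0.4  0.1]
[ 573.  -105.3  139.2] [-0.9  0.4  0. ]
[ 573.  -107.3  110.5] [-0.9  0.4  0. ]
[[293.8 237.1]
 [318.  232. ]
 [314.6 224. ]
 [290.7 228.9]
 [293.6 241.9]
 [317.5 236.7]] [[337.1 221.5]
 [346.8 194.5]
 [335.  190.2]
 [325.2 217.2]
 [336.1 222.1]
 [345.7 195.6]]
```

```bash
python3 - <<'E'
from h import *
a=cv2.imread("pics/a_side.png");b=cv2.imread("pics/b_side.png")
ga,gb=[cv2.cvtColor(x,cv2.COLOR_BGR2GRAY) for x in(a,b)]
for g in(ga,gb):
    m=np.zeros_like(g);m[232:282,270:340]=(g[232:282,270:340]<60)*255
    print(cv2.boundingRect(m),[(x,np.where(m[:,x])[0].min(),np.where(m[:,x])[0].max()) for x in range(276,336,4) if m[:,x].any()])
ps=[]
for g in (a,b):
    ps.append(cv2.convertScaleAbs(cv2.resize(g[205:285,270:340],(400,457),interpolation=cv2.INTER_CUBIC),alpha=2.2))
cv2.imwrite("pics/d.png",np.hstack(ps))
E
```

```text
(276, 232, 59, 43) [(276, np.int64(246), np.int64(260)), (280, np.int64(248), np.int64(273)), (284, np.int64(240), np.int64(272)), (288, np.int64(236), np.int64(244)), (292, np.int64(232), np.int64(240)), (296, np.int64(232), np.int64(238)), (300, np.int64(232), np.int64(238)), (304, np.int64(232), np.int64(237)), (308, np.int64(232), np.int64(236)), (312, np.int64(232), np.int64(235)), (316, np.int64(232), np.int64(235)), (320, np.int64(232), np.int64(234)), (324, np.int64(232), np.int64(262)), (328, np.int64(236), np.int64(263)), (332, np.int64(245), np.int64(263))]
(276, 232, 59, 43) [(276, np.int64(247), np.int64(260)), (280, np.int64(247), np.int64(274)), (284, np.int64(240), np.int64(272)), (288, np.int64(236), np.int64(244)), (292, np.int64(232), np.int64(240)), (296, np.int64(232), np.int64(238)), (300, np.int64(232), np.int64(238)), (304, np.int64(232), np.int64(237)), (308, np.int64(232), np.int64(236)), (312, np.int64(232), np.int64(235)), (316, np.int64(232), np.int64(234)), (320, np.int64(232), np.int64(234)), (324, np.int64(232), np.int64(262)), (328, np.int64(236), np.int64(263)), (332, np.int64(245), np.int64(264))]
```

View pics/d.png

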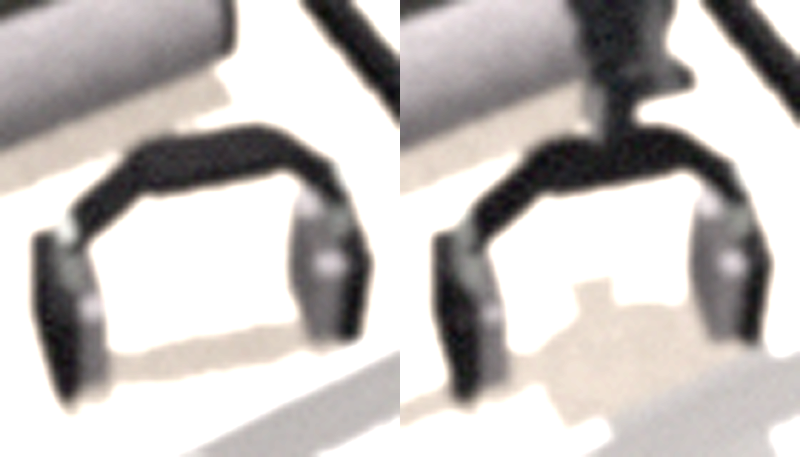

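The headset hasn't moved, and the shut fingers end at the top edge of the band. I'll check the real tip height against clear background.

Call:
move_arm:
  commands:
    - [0,0,0.03,0,0,0,-1]
    - [0,0,0.03,0,0,0,-1]
    - [0,0,0.02,0,0,0,-1]
    - [-0.05,0,0,0,0,0,-1]
    - [-0.05,0,0,0,0,0,-1]
    - [-0.05,0,0,0,0,0,-1]
    - [0,0,0,0,0,0,-1]
    - [0,0,0,0,0,0,-1]

```text
t: 4.4
position: [464.7, -107.3, 189.5]
tool_rot: [0.001, 0.19, 0.982, 0.001]
wrist_force: [0.4, -0.5, -1.1]
grip_width: -0.1
grasp_force: 0.0
```

```bash
python3 - <<'E'
from h import *
a=snap("side","e");p=np.array(bot.get_state()["position"]);print(p)
g=cv2.cvtColor(a,cv2.COLOR_BGR2GRAY)
for dz in(30,0,-14,-30): print(dz,proj("side",p+[0,0,dz]))
u,v=proj("side",p)[0].astype(int)
for r in range(v-16,v+16,2): print(r,g[r,u-14:u+15:2])
c=cv2.convertScaleAbs(cv2.resize(a[v-50:v+40,u-60:u+60],(800,600),interpolation=cv2.INTER_CUBIC),alpha=2)
cv2.imwrite("pics/e_v.png",c)
E
```

```text
[ 465.26849428 -107.3333717   189.33657042]
30 [[267.10210369 228.91104011]]
0 [[267.3632739  237.62973778]]
-14 [[267.4813507 241.5645043]]
-30 [[267.6134511 245.9614311]]
221 [75 96 93 90 64 24 23 29 35 48 53 50 47 58 62]
223 [57 87 90 86 66 24 21 41 37 44 49 42 28 34 52]
225 [40 76 83 79 65 32 16 21 20 37 49 46 29 32 52]
227 [27 60 76 72 61 46 23 18 22 34 44 43 44 58 84]
229 [18 47 66 63 60 56 31 19 19 31 56 73 84 93 98]
231 [ 17  37  58  59  56  63  45  21  19  42  85 100 101 100  99]
233 [ 15  28  52  51  54  65  48  26  28  51  91 100 100 101 100]
235 [ 15  26  52  68  81  87  76  68  81  94 100  98 104 112 131]
237 [ 39  63  85  97 101  99 100 100 101 103 108 115 147 161 167]
239 [ 91  98 100 101 101 101 102 103 114 134 152 166 174 173 160]
241 [103 100 102 102 102 104 124 140 161 173 176 176 175 165 124]
243 [111 100 103 109 127 141 165 174 175 178 177 171 164 144 113]
245 [148 120 135 154 169 173 174 173 175 178 173 132  91  90 117]
247 [171 166 173 174 176 176 174 174 173 176 167  92  30  54  82]
249 [174 173 174 172 175 177 176 176 175 174 167  90  26  45  58]
251 [174 175 175 174 172 174 176 177 176 175 166  90  28  41  66]
```

```bash
python3 - <<'E'
from h import *
for dz in(40,25,10,0,-14):print(dz,proj("side",[236.9,551.3,210.5+dz]))
g=cv2.cvtColor(cv2.imread("pics/a_side.png"),cv2.COLOR_BGR2GRAY)
for r in range(84,130,2): print(r,g[r,36:76:2])
E
```

```text
40 [[ 56.50335684 111.08385681]]
25 [[ 58.40857055 115.59329428]]
10 [[ 60.28506158 120.02751923]]
0 [[ 61.52035801 122.94269713]]
-14 [[ 63.22901162 126.96992272]]
84 [26 20 13 17 14 15 15 14 16 10 17 35 69 74 76 74 75 73 73 76]
86 [56 33 18 15 18 15 13 19 16 16 14 48 71 76 75 73 74 75 76 75]
88 [64 36 13 16 15 15 19 19 21 14 18 38 69 76 75 75 75 76 76 75]
90 [69 38 22 29 29 17 12 19 22 12 12 31 67 74 75 76 76 76 72 75]
92 [73 48 30 33 29 20 14 13 22 14 20 43 68 73 73 74 73 74 71 72]
94 [67 39 35 38 27 15 14 16 24 18 19 28 57 71 74 74 71 73 76 78]
96 [59 30 38 42 26 16 10 14 19 16 10 15 42 68 71 75 77 79 79 78]
98 [61 29 30 34 30 20 15 27 29 18 12 16 25 65 79 79 79 80 78 76]
100 [65 41 24 33 32 22 20 40 32 21 16 14 23 57 78 78 76 74 72 74]
102 [68 56 23 25 24 18 17 20 25 21 10 14 15 38 70 75 73 76 75 74]
104 [68 62 33 15 20 15 17 10 18 28 28 24 31 45 73 76 74 73 71 68]
106 [68 68 49 20 18 23 30 18 19 35 61 64 70 72 73 73 70 69 67 65]
108 [72 76 68 32 18 28 47 32 16 28 67 73 72 70 69 66 66 64 65 64]
110 [78 77 77 46 18 20 24 20 12 21 56 70 67 65 65 65 63 66 65 64]
112 [77 76 76 57 18 22 25 18 16 30 50 63 65 66 64 63 66 64 64 63]
114 [74 74 75 68 36 24 26 17 18 37 61 64 65 62 63 63 63 66 64 62]
116 [74 76 78 73 60 54 52 25 15 20 54 59 62 63 64 65 64 64 65 65]
118 [77 74 74 71 70 67 63 41 18 14 39 59 59 62 62 62 65 65 64 65]
120 [73 74 72 75 73 68 64 51 20 16 30 53 59 62 61 62 62 64 63 62]
122 [73 78 86 95 89 66 63 58 35 16 29 53 64 61 61 62 62 63 63 63]
124 [ 94 102 107 109 103  73  62  60  54  49  53  61  64  60  61  61  63  63
  63  62]
126 [109 109 109 110 108  89  61  61  59  60  59  59  61  62  62  63  64  64
  62  62]
128 [110 110 109 109 110 102  69  61  60  61  59  59  59  61  63  64  64  64
  63  62]
```

The shut tip appears about 25 mm higher than expected. Touching the bench at a free spot and taking a picture there will settle both the height and the lateral offset.

Call:
move_arm:
  commands:
    - [-0.017,0.047,0,0,0,0,-1]
    - [-0.017,0.048,0,0,0,0,-1]
    - [0,0.048,-0.02,0,0,0,-1]
    - [0,0,-0.06,0,0,0,-1]
    - [0,0,-0.06,0,0,0,-1]
    - [0,0,-0.06,0,0,0,-1]
    - [0,0,-0.02,0,0,0,-1]
    - [0,0,0,0,0,0,-1]
    - [0,0,0,0,0,0,-1]

```text
t: 5.35
position: [440.8, -0.0, 26.0]
tool_rot: [0.001, 0.19, 0.982, 0.001]
wrist_force: [-0.8, -0.0, 0.3]
grip_width: -0.1
grasp_force: 0.0
```

Call:
move_arm:
  commands:
    - [0,0,-0.005,0,0,0,-1]
    - [0,0,-0.005,0,0,0,-1]
    - [0,0,0,0,0,0,-1]
    - [0,0,0,0,0,0,-1]

```text
t: 5.75
position: [439.6, -0.0, 17.0]
tool_rot: [0.0, 0.19, 0.982, 0.001]
wrist_force: [-0.0, -0.3, 0.2]
grip_width: 0.1
grasp_force: 0.0
```

```bash
python3 - <<'E'
from h import *
a=snap("side","f");s=bot.get_state();p=np.array(s["position"]);print(p,s["wrist_force"])
u,v=proj("side",p)[0];print(u,v)
c=cv2.convertScaleAbs(cv2.resize(a[int(v)-60:int(v)+40,int(u)-60:int(u)+60],(720,600),interpolation=cv2.INTER_CUBIC),alpha=2)
cv2.circle(c,(int((u-int(u)+60)*6),int((v-int(v)+60)*6)),4,(0,0,255),1)
cv2.imwrite("pics/f_v.png",c)
E
```

```text
[ 4.39558581e+02 -7.82558829e-03  1.69119830e+01] [ 0.21820123 -0.68190351 -0.82102325]
236.1048965335262 257.9146181576301
```

View pics/f_v.png

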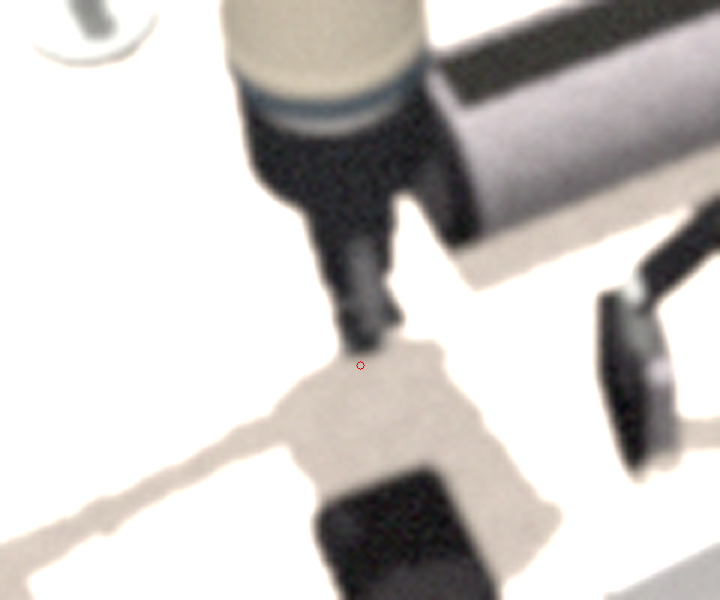

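Call:
move_arm:
  commands:
    - [0,0,-0.003,0,0,0,-1]
    - [0,0,-0.003,0,0,0,-1]
    - [0,0,0,0,0,0,-1]
    - [0,0,0,0,0,0,-1]

```text
t: 6.2
position: [439.2, 0.0, 11.8]
tool_rot: [-0.0, 0.19, 0.982, 0.001]
wrist_force: [0.2, -0.5, 0.4]
grip_width: -0.5
grasp_force: 0.0
```

Call:
move_arm:
  commands:
    - [0,0,-0.003,0,0,0,-1]
    - [0,0,-0.003,0,0,0,-1]
    - [0,0,0,0,0,0,-1]
    - [0,0,0,0,0,0,-1]

```text
t: 6.6
position: [439.3, 0.1, 7.3]
tool_rot: [-0.0, 0.19, 0.982, 0.001]
wrist_force: [0.2, 0.2, -0.2]
grip_width: 0.2
grasp_force: 0.0
```

Call:
move_arm:
  commands:
    - [0,0,-0.003,0,0,0,-1]
    - [0,0,-0.003,0,0,0,-1]
    - [0,0,0,0,0,0,-1]
    - [0,0,0,0,0,0,-1]

```text
t: 7.0
position: [439.3, 0.0, 2.9]
tool_rot: [-0.0, 0.19, 0.982, 0.001]
wrist_force: [0.3, 0.2, 0.4]
grip_width: -0.1
grasp_force: 0.0
```

Call:
move_arm:
  commands:
    - [0,0,-0.003,0,0,0,-1]
    - [0,0,-0.003,0,0,0,-1]
    - [0,0,0,0,0,0,-1]
    - [0,0,0,0,0,0,-1]

```text
t: 7.4
position: [439.3, 0.0, -1.7]
tool_rot: [-0.0, 0.19, 0.982, 0.001]
wrist_force: [0.6, -0.3, -0.4]
grip_width: 0.3
grasp_force: 0.0
```

Call:
move_arm:
  commands:
    - [0,0,-0.002,0,0,0,-1]
    - [0,0,-0.002,0,0,0,-1]
    - [0,0,0,0,0,0,-1]
    - [0,0,0,0,0,0,-1]

```text
t: 7.8
position: [439.3, 0.0, -4.6]
tool_rot: [-0.0, 0.19, 0.982, 0.001]
wrist_force: [0.0, -0.6, 0.6]
grip_width: -0.2
grasp_force: 0.0
```

Call:
move_arm:
  commands:
    - [0,0,-0.002,0,0,0,-1]
    - [0,0,-0.002,0,0,0,-1]
    - [0,0,0,0,0,0,-1]
    - [0,0,0,0,0,0,-1]

```text
t: 8.2
position: [439.3, 0.1, -7.6]
tool_rot: [-0.0, 0.19, 0.982, 0.001]
wrist_force: [0.1, 0.4, 0.2]
grip_width: 0.2
grasp_force: 0.0
```

Call:
move_arm:
  commands:
    - [0,0,-0.002,0,0,0,-1]
    - [0,0,-0.002,0,0,0,-1]
    - [0,0,0,0,0,0,-1]
    - [0,0,0,0,0,0,-1]

```text
t: 8.6
position: [439.3, 0.1, -10.7]
tool_rot: [-0.0, 0.19, 0.982, 0.001]
wrist_force: [0.1, -0.6, -0.5]
grip_width: -0.1
grasp_force: 0.0
```

```bash
python3 - <<'E'
from h import *
a=snap("side","g");s=bot.get_state();p=np.array(s["position"]);print(p,s["wrist_force"])
g=cv2.cvtColor(a,cv2.COLOR_BGR2GRAY)
print(proj("side",p),proj("side",p-[0,0,14]))
for r in range(245,272,2): print(r,g[r,222:254:2])
E
```

```text
[ 4.39366867e+02  3.16067183e-02 -1.05146409e+01] [ 0.56146909 -0.1678618  -0.23050476]
[[236.77391324 264.08714037]] [[237.14192056 267.14247556]]
245 [179 178 172 112  29  21  29  40  38  25 108 172 179 179 178 165]
247 [177 176 175 141  47  18  28  49  44  32 108 174 180 180 179 176]
249 [175 176 177 157  73  18  24  52  53  60 138 177 180 179 179 177]
251 [178 178 179 170 108  31  24  47  55  70 141 160 163 168 176 176]
253 [177 177 176 176 145  57  32  47  57  51  68  96 108 127 163 176]
255 [179 177 175 168 146  77  36  39  50  44  33  75 101 104 148 174]
257 [178 173 150 121 103  66  24  34  48  45  35  75 101 100 126 169]
259 [170 145 110 102  99  78  35  29  35  54  75  90 101  99 109 152]
261 [143 106 102 101 101  92  60  38  44  77  99 100 100 101 101 123]
263 [109 101 102 102 102  98  88  85  92  99 101 101 101 101 100 102]
265 [101 104 104 102 100 100 100 104 102 104 102 101 100 101 101 101]
267 [103 104 105 103 100 101 102 103 103 100  99  99 103 101 100 102]
269 [107 103 104 103 100 101 103 101 100 101 101 100 102  99 101 102]
271 [146 112 100 102 100 101 101 101 100 100 101 103 101  99 101 101]
```

Call:
move_arm:
  commands:
    - [0,0,-0.002,0,0,0,-1]
    - [0,0,-0.002,0,0,0,-1]
    - [0,0,0,0,0,0,-1]
    - [0,0,0,0,0,0,-1]

```text
t: 9.05
position: [439.3, 0.0, -13.6]
tool_rot: [-0.0, 0.19, 0.982, 0.001]
wrist_force: [0.3, -0.2, -0.2]
grip_width: 0.1
grasp_force: 0.0
```

Call:
move_arm:
  commands:
    - [0,0,-0.002,0,0,0,-1]
    - [0,0,-0.002,0,0,0,-1]
    - [0,0,0,0,0,0,-1]
    - [0,0,0,0,0,0,-1]

```text
t: 9.45
position: [439.3, 0.0, -16.6]
tool_rot: [-0.0, 0.19, 0.982, 0.001]
wrist_force: [-0.2, -0.7, -0.5]
grip_width: -0.0
grasp_force: 0.0
```

```bash
python3 - <<'E'
from h import *
from scipy.spatial.transform import Rotation as R
a=snap("side","g2");s=bot.get_state();print({k:np.round(v,3) for k,v in s.items()})
g=cv2.cvtColor(a,cv2.COLOR_BGR2GRAY)
for r in range(257,270): print(r,g[r,230:248:2])
E
```

```text
{'t': np.float64(9.5), 'joint_positions': array([-0.079, -0.278,  1.984,  0.002,  1.435, -1.268]), 'joint_velocities': array([-0.001, -0.001, -0.   , -0.   ,  0.001, -0.001]), 'joint_torque': array([ 1.0000e-03, -2.7755e+01, -3.9891e+01,  1.2000e-02,  4.0000e-03,
        0.0000e+00]), 'position': array([ 4.39359e+02,  4.80000e-02, -1.65200e+01]), 'tool_rot': array([-0.   ,  0.19 ,  0.982,  0.001]), 'wrist_force': array([ 0.026,  0.004, -1.092]), 'moment': array([-0.032,  0.027, -0.025]), 'grasp_force': np.float64(0.0), 'grip_width': np.float64(0.124)}
257 [100  61  32  38  46  44  36  69  99]
258 [97 67 28 31 50 45 35 64 98]
259 [99 75 28 32 47 47 44 75 99]
260 [100  81  33  28  42  52  68  87  99]
261 [103  87  44  23  35  58  88  94  99]
262 [103  92  57  31  37  67  97 101 100]
263 [101  94  71  49  60  82 100 101 100]
264 [101  98  84  78  87  97 102 100 100]
265 [101 100  95  97 100 102 102 101 101]
266 [100 102 101 102 103 102 101 100 101]
267 [101 101 103 101 101 102 100  99 102]
268 [101 101 102 101 100 100 100  99 103]
269 [102 100 102 102 100  99 100  99 101]
```

Call:
move_arm:
  commands:
    - [0,0,-0.002,0,0,0,-1]
    - [0,0,-0.002,0,0,0,-1]
    - [0,0,0,0,0,0,-1]
    - [0,0,0,0,0,0,-1]

```text
t: 9.9
position: [439.3, 0.1, -19.6]
tool_rot: [-0.0, 0.19, 0.982, 0.001]
wrist_force: [0.0, -0.2, 0.7]
grip_width: -0.4
grasp_force: 0.0
```

Call:
move_arm:
  commands:
    - [0,0,-0.002,0,0,0,-1]
    - [0,0,-0.002,0,0,0,-1]
    - [0,0,0,0,0,0,-1]
    - [0,0,0,0,0,0,-1]

```text
t: 10.3
position: [439.5, 0.0, -19.8]
tool_rot: [-0.0, 0.19, 0.982, 0.001]
wrist_force: [-10.5, 1.0, 17.9]
grip_width: 0.1
grasp_force: 9.0
```

Call:
move_arm:
  commands:
    - [0,0,-0.002,0,0,0,-1]
    - [0,0,-0.002,0,0,0,-1]
    - [0,0,0,0,0,0,-1]
    - [0,0,0,0,0,0,-1]

```text
t: 10.7
position: [439.6, 0.1, -19.9]
tool_rot: [-0.0, 0.19, 0.982, 0.001]
wrist_force: [-19.9, 1.0, 37.3]
grip_width: -0.1
grasp_force: 18.5
```

```bash
python3 - <<'E'
from h import *
a=snap("side","h");s=bot.get_state();print(np.round(s["position"],1),np.round(s["joint_positions"],4),np.round(s["moment"],2))
g=cv2.cvtColor(a,cv2.COLOR_BGR2GRAY)
for r in range(257,270): print(r,g[r,230:248:2])
print(plane("side",[[237,264.3],[237,263.8]],0))
p=[236.9,551.3,211.5]
for d in ([0,0,34],[31,-15,0],[31,-15,34],[-31,15,34]): print(d,proj("side",np.add(p,d)))
E
```

```text
[ 4.396e+02  1.000e-01 -2.000e+01] [-0.079  -0.274   1.9875  0.0021  1.4282 -1.2681] [0.18 3.44 0.04]
257 [101  66  39  44  50  47  34  73 100]
258 [99 74 32 33 48 44 31 63 99]
259 [99 75 28 29 46 45 37 62 97]
260 [99 79 32 28 44 49 47 69 96]
261 [101  85  41  28  38  51  69  84 100]
262 [102  90  53  27  32  59  88  96 100]
263 [103  94  67  38  43  69  96  99 101]
264 [101  99  78  59  69  85  99 101 101]
265 [100  99  91  84  94  98 103 100 102]
266 [ 99 101  99  98 101 100 101  99 102]
267 [100 101 100 102 101 100 101  99 103]
268 [101 102 104 102 101 100  99 100 102]
269 [102 101 103 101 101  99  99 102 102]
[[435.94966587  -7.5083915    0.        ]
 [436.8262637   -6.18757332   0.        ]]
[0, 0, 34] [[ 57.14165214 112.59546252]]
[31, -15, 0] [[ 73.95865676 121.0385511 ]]
[31, -15, 34] [[ 69.95029239 110.96697523]]
[-31, 15, 34] [[ 44.31111115 114.24234386]]
```

Contact came at a reported z of about -19.8. The shut tips therefore stand about 20 mm above the reported TCP, and x and y agree with the camera. I'll regrasp with that correction.

Call:
move_arm:
  commands:
    - [0,0,0.05,0,0,0,-1]
    - [0,0,0.06,0,0,0,1]
    - [0,0,0.06,0,0,0,1]
    - [0,0,0.06,0,0,0,1]
    - [0.0368,-0.0285,0,0,0,0,1]
    - [0.0368,-0.0285,0,0,0,0,1]
    - [0.0368,-0.0285,0,0,0,0,1]
    - [0.0368,-0.0285,0,0,0,0,1]
    - [0.0368,-0.0285,0,0,0,0,1]
    - [0,0,0,0,0,0,1]
    - [0,0,0,0,0,0,1]

```text
t: 11.85
position: [577.2, -107.1, 145.9]
tool_rot: [-0.001, 0.19, 0.982, 0.001]
wrist_force: [0.0, 0.7, 0.0]
grip_width: 85.6
grasp_force: 0.0
```

Call:
move_arm:
  commands:
    - [0,0,-0.023,0,0,0,1]
    - [0,0,-0.023,0,0,0,1]
    - [0,0,-0.023,0,0,0,1]
    - [0,0,0,0,0,0,1]
    - [0,0,0,0,0,0,-1]
    - [0,0,0,0,0,0,-1]
    - [0,0,0,0,0,0,-1]
    - [0,0,0,0,0,0,-1]
    - [0,0,0,0,0,0,-1]
    - [0,0,0,0,0,0,-1]

```text
t: 12.85
position: [578.0, -106.8, 96.5]
tool_rot: [0.001, 0.19, 0.982, 0.001]
wrist_force: [-1.1, 1.0, 5.6]
grip_width: 24.6
grasp_force: 61.2
```

Call:
move_arm:
  commands:
    - [0,0,0.02,0,0,0,-1]
    - [0,0,0.04,0,0,0,-1]
    - [0,0,0.04,0,0,0,-1]
    - [0,0,0.05,0,0,0,-1]
    - [0,0,0.05,0,0,0,-1]
    - [0,0,0.05,0,0,0,-1]
    - [0,0,0.02,0,0,0,-1]
    - [0,0,0,0,0,0,-1]
    - [0,0,0,0,0,0,-1]

```text
t: 13.75
position: [577.3, -107.0, 296.9]
tool_rot: [-0.001, 0.19, 0.982, 0.001]
wrist_force: [-0.2, -0.3, -1.2]
grip_width: 24.5
grasp_force: 60.4
```

```bash
python3 - <<'E'
from h import *
a=snap("side","i");s=bot.get_state();print(np.round(s["position"],1),np.round(s["wrist_force"],1),np.round(s["joint_positions"],2))
g=cv2.cvtColor(a,cv2.COLOR_BGR2GRAY)
z0=(s["position"][2]-96)
R=lambda a:np.array([[np.cos(a),-np.sin(a),0],[np.sin(a),np.cos(a),0],[0,0,1]])
P=np.array([[-74,0,0],[74,0,0],[0,0,115],[-74,0,66],[74,0,66]])@R(np.radians(-22)).T+[574,-106,z0]
print(proj("side",P))
for r in range(150,250,3): print(r,"".join("#" if v<45 else "+" if v<80 else "." for v in g[r,262:352:1]))
E
```

```text
[ 577.  -106.9  295.8] [ 0.4  0.5 -2.7] [-0.24  0.09  1.08  0.    1.97 -1.43]
[[274.0900504  218.18678841]
 [336.16880306 205.59749512]
 [307.97167893 175.12624404]
 [273.85881605 197.95381982]
 [338.99289485 185.30190006]]
150 .........................................+#################++.........................++##
153 .........................................+##################++......................+#####
156 ............................+.............+##################++++++..............+########
159 ....................+++++++++.............+##################+#####++...........+#########
162 ++..........+++++++++++++++++.............+#######################+++.............+#######
165 +++++++++++++++++++++++++++++.............+#####################++....................+###
168 +++++++++++++++++++++++++++++.........+++########################+........................
171 ++++++++++++++++++++++++++......+#############+++###################+.....................
174 ..+++++++++++++++++..........+###############++++#######################+.................
177 .....+++++++.....
[... 1653 characters left out ...]
........................+##########
231 ++++++++++........................................................................+##++...
234 ++........................................................................................
237 ..........................................................................................
240 ..........................................................................................
243 ..........................................................................................
246 ..........................................................................................
249 ..........................................................................................
```

Call:
move_arm:
  commands:
    - [-0.0096,0.0451,0,0,0,0.0084,-1]
    - [-0.0096,0.0451,0,0,0,0.0084,-1]
    - [-0.0096,0.0451,0,0,0,0.0084,-1]
    - [-0.0096,0.0451,0,0,0,0.0084,-1]
    - [-0.0096,0.0451,0,0,0,0.0084,-1]
    - [-0.0096,0.0451,0,0,0,0.0084,-1]
    - [-0.0096,0.0451,0,0,0,0.0084,-1]
    - [-0.0096,0.0451,0,0,0,0.0084,-1]
    - [-0.0096,0.0451,0,0,0,0.0084,-1]
    - [-0.0096,0.0451,0,0,0,0.0084,-1]
    - [-0.0096,0.0451,0,0,0,0.0084,-1]
    - [-0.0096,0.0451,0,0,0,0.0084,-1]

```text
t: 15.0
position: [490.0, 300.1, 295.2]
tool_rot: [-0.002, 0.111, 0.994, -0.0]
wrist_force: [-0.0, -0.1, -1.4]
grip_width: 24.4
grasp_force: 60.3
```

Call:
move_arm:
  commands:
    - [-0.0096,0.0451,0,0,0,0,-1]
    - [-0.0096,0.0451,0,0,0,0,-1]
    - [0,0,0,0,0,0,-1]
    - [0,0,0,0,0,0,-1]
    - [0,0,0,0,0,0,-1]

```text
t: 15.5
position: [476.6, 365.9, 296.5]
tool_rot: [-0.001, 0.112, 0.994, 0.0]
wrist_force: [-0.1, 0.3, -0.9]
grip_width: 24.5
grasp_force: 60.3
```

```bash
python3 - <<'E'
from h import *
a=snap("side","j");s=bot.get_state();print(np.round(s["position"],1),np.round(s["wrist_force"],1))
g=cv2.cvtColor(a,cv2.COLOR_BGR2GRAY)
z0=(s["position"][2]-96)
R=lambda a:np.array([[np.cos(a),-np.sin(a),0],[np.sin(a),np.cos(a),0],[0,0,1]])
p=s["position"]
P=np.array([[-74,0,0],[74,0,0],[0,0,115],[-74,0,66],[74,0,66]])@R(np.radians(-13)).T+[p[0],p[1],z0]
print(proj("side",P));print(proj("side",[[476,366,160],[476,366,167]]))
for r in range(80,170,3): print(r,"".join("#" if v<45 else "+" if v<80 else "." for v in g[r,125:225:1]))
E
```

```text
[476.8 365.6 297. ] [ 0.2 -0.1 -2.9]
[[143.28852132 132.56477318]
 [195.52113346 118.85319034]
 [162.05904746  89.7518957 ]
 [137.84984489 112.56047123]
 [192.28479387  98.92847177]]
[[171.9916853  137.29852453]
 [171.56637695 135.34423329]]
80 +++++....++++####+#+++.........+##########+................++#+#+#+++#+++#++++#+#+++++#+#+##++#++...
83 ++++++....+++#+##+#++++........+#################+++.+++++++###++++#++#+++##++###++#+#+#++#++#+#++..
86 +++++++....++++##+#+#++++++######++########################++##+#++#+####++#++#+#++++++++++++++++...
89 ++++++++....++#+#++###############++########################++.+++##+##+##++++++++++++..............
92 +++++++++....++++#################+++####++++#####+##########+..+++++++++++.........................
95 ++++++++++....+++#################+++++++++++++#+++++#+#+++#####++............................++++..
98 +++++++++++....+###########++#+++++##+#++#+#+++++++++.........+++++.................++#############+
101 ++++++++++++.....+#########++++#+++++++++++..................+++++++.....+++########################
104 +++++++++++++....+###
[... 1584 characters left out ...]
.............+++++....++..............................................
152 .............................................++++....+++............................................
155 ..............................................++++....+++...........................................
158 ...............................................++++....++++.........................................
161 .................................................++....+++++........................................
164 ..................................................++.....++++.......................................
167 .........................................................++++.......................................
```

Call:
move_arm:
  commands:
    - [0,0,-0.03,0,0,0,-1]
    - [0,0,-0.03,0,0,0,-1]
    - [0,0,-0.03,0,0,0,-1]
    - [0,0,-0.03,0,0,0,-1]
    - [0,0,-0.03,0,0,0,-1]
    - [0,0,-0.02,0,0,0,-1]
    - [0,0,-0.015,0,0,0,-1]
    - [0,0,0,0,0,0,-1]
    - [0,0,0,0,0,0,-1]

```text
t: 16.45
position: [476.9, 366.6, 159.8]
tool_rot: [0.0, 0.112, 0.994, 0.001]
wrist_force: [-0.1, -0.2, -0.7]
grip_width: 24.2
grasp_force: 60.3
```

Call:
move_arm:
  commands:
    - [0,0,-0.004,0,0,0,-1]
    - [0,0,0,0,0,0,-1]
    - [0,0,0,0,0,0,-1]

```text
t: 16.75
position: [476.7, 366.9, 156.6]
tool_rot: [0.0, 0.112, 0.994, 0.001]
wrist_force: [-0.3, 0.1, -1.7]
grip_width: 24.9
grasp_force: 60.4
```

Call:
move_arm:
  commands:
    - [0,0,-0.003,0,0,0,-1]
    - [0,0,0,0,0,0,-1]
    - [0,0,0,0,0,0,-1]

```text
t: 17.05
position: [476.5, 366.7, 153.6]
tool_rot: [-0.0, 0.112, 0.994, 0.001]
wrist_force: [-0.6, -0.8, -1.7]
grip_width: 24.8
grasp_force: 60.4
```

Call:
move_arm:
  commands:
    - [0,0,-0.004,0,0,0,-1]
    - [0,0,0,0,0,0,-1]
    - [0,0,0,0,0,0,-1]

```text
t: 17.35
position: [476.5, 366.7, 150.5]
tool_rot: [-0.0, 0.112, 0.994, 0.001]
wrist_force: [0.1, -0.3, -1.0]
grip_width: 24.7
grasp_force: 60.4
```

Call:
move_arm:
  commands:
    - [0,0,-0.003,0,0,0,-1]
    - [0,0,0,0,0,0,-1]
    - [0,0,0,0,0,0,-1]

```text
t: 17.65
position: [476.5, 366.7, 148.5]
tool_rot: [-0.0, 0.112, 0.994, 0.001]
wrist_force: [-0.8, 0.2, -1.9]
grip_width: 24.6
grasp_force: 60.4
```

Call:
move_arm:
  commands:
    - [0,0,-0.003,0,0,0,-1]
    - [0,0,0,0,0,0,-1]
    - [0,0,0,0,0,0,-1]

```text
t: 17.95
position: [476.6, 366.8, 148.2]
tool_rot: [0.0, 0.112, 0.994, 0.002]
wrist_force: [-2.5, -1.0, 4.9]
grip_width: 24.6
grasp_force: 61.2
```

Call:
move_arm:
  commands:
    - [0,0,-0.003,0,0,0,-1]
    - [0,0,0,0,0,0,-1]
    - [0,0,0,0,0,0,-1]

```text
t: 18.25
position: [476.7, 366.8, 148.1]
tool_rot: [0.001, 0.112, 0.994, 0.002]
wrist_force: [-5.2, -3.3, 13.3]
grip_width: 24.5
grasp_force: 62.1
```

Call:
move_arm:
  commands:
    - [0,0,0.004,0,0,0,-1]
    - [0,0,0,0,0,0,-1]
    - [0,0,0,0,0,0,0]
    - [0,0,0,0,0,0,0.5]
    - [0,0,0,0,0,0,1]
    - [0,0,0,0,0,0,1]
    - [0,0,0,0,0,0,1]
    - [0,0,0,0,0,0,1]
    - [0,0,0,0,0,0,1]
    - [0,0,0,0,0,0,1]

```text
t: 19.25
position: [476.6, 366.7, 147.0]
tool_rot: [-0.0, 0.112, 0.994, 0.001]
wrist_force: [-0.2, -0.9, 0.3]
grip_width: 85.3
grasp_force: 0.0
```

Call:
move_arm:
  commands:
    - [0,0,0.01,0,0,0,1]
    - [0,0,0.03,0,0,0,1]
    - [0,0,0.04,0,0,0,1]
    - [0,0,0.04,0,0,0,1]
    - [0,0,0.03,0,0,0,1]
    - [0,0,0,0,0,0,1]

```text
t: 19.85
position: [477.5, 367.3, 264.9]
tool_rot: [0.003, 0.112, 0.994, 0.004]
wrist_force: [-0.1, 0.6, 0.7]
grip_width: 85.2
grasp_force: 0.0
```

```bash
python3 - <<'E'
from h import *
a=snap("side","k");s=bot.get_state();print(np.round(s["position"],1),np.round(s["wrist_force"],1))
g=cv2.cvtColor(a,cv2.COLOR_BGR2GRAY)
R=lambda a:np.array([[np.cos(a),-np.sin(a),0],[np.sin(a),np.cos(a),0],[0,0,1]])
P=np.array([[-74,0,0],[74,0,0],[0,0,115],[0,0,133]])@R(np.radians(-13)).T+[477,366,52]
print(proj("side",P))
for r in range(100,190,3): print(r,"".join("#" if v<45 else "+" if v<80 else "." for v in g[r,125:225:1]))
E
```

```text
[477.2 367.1 262.3] [ 0.  -0.2 -0.5]
[[154.26340726 172.43190269]
 [202.06857494 158.71858383]
 [171.88265664 135.20796843]
 [170.77824438 130.11146645]]
100 ++++++++++++....++##+++#+#+++##++++#++++######++.............................+++####################
103 +++++++++++++...++++++++++++++++++++..+++#####+...................+++###############################
106 +++++++++++++....++++++++...............................+++#########################################
109 ++++++++++++++...............................+++################################################+++.
112 +++++++++++++++....................++#################################################+++...........
115 ++++++++++++..............++#########++++###################################+++.....................
118 +++++.......................+######+......+#######################+++...............................
121 .............................+######++.....+############++..........................................
124 ...............................+#####++.....+++++...................................................
1
[... 1503 characters left out ...]
####++++....................+++.......................................
172 ..............................+####+++...................+++++......................................
175 ...............................+#+........................+++++.....................................
178 ...........................................................+++++....................................
181 ...........................................................+++++++..................................
184 ............................................................++++++..................................
187 .............................................................++++++.................................
```

The headset hangs on the bar. Next I'll move behind the speaker with the tool's y axis along the speaker's axis.

Call:
move_arm:
  commands:
    - [0.0149,-0.0279,0,0,0,-0.0795,0.4]
    - [0.0149,-0.0279,0,0,0,-0.0795,0.4]
    - [0.0149,-0.0279,0,0,0,-0.0795,0.4]
    - [0.0149,-0.0279,0,0,0,-0.0795,0.4]
    - [0.0149,-0.0279,0,0,0,-0.0795,0.4]
    - [0.0149,-0.0279,0,0,0,-0.0795,0.4]
    - [0.0149,-0.0279,0,0,0,-0.0795,0.4]
    - [0.0149,-0.0279,0,0,0,-0.0795,0.4]
    - [0.0149,-0.0279,0,0,0,-0.0795,0.4]
    - [0.0149,-0.0279,0,0,0,-0.0795,0.4]
    - [0.0149,-0.0279,0,0,0,-0.0795,0.4]
    - [0.0149,-0.0279,0,0,0,-0.0795,0.4]

```text
t: 21.1
position: [610.6, 114.6, 257.6]
tool_rot: [-0.0, 0.76, 0.65, -0.0]
wrist_force: [0.2, 0.1, -0.4]
grip_width: 59.7
grasp_force: 0.0
```

```bash
python3 - <<'E'
from h import *
s=bot.get_state();print(np.round(s["position"],1),np.round(s["tool_rot"],3),np.round(s["joint_positions"],2),s["grip_width"])
np.set_printoptions(precision=1,suppress=True)
print("carton top corners",plane("top",[[202,168],[201,127],[136,163]],65))
g=cv2.cvtColor(cv2.imread("pics/a_top.png"),cv2.COLOR_BGR2GRAY)
# stop face: left edge of dark band per row
L=[]
for r in range(165,262,6):
    x=np.arange(350,380);v=g[r,350:380].astype(float);i=np.argmin(v[2:-2])+2
    bg=np.median(v[:5]);h=(bg+v[i])/2;j=i
    while v[j]<h:j-=1
    L.append([350+j+(v[j]-h)/(v[j]-v[j+1]),r])
P=plane("top",L,0);q=np.polyfit(P[:,0],P[:,1],1);print("stop line",q,np.degrees(np.arctan(q[0])),"resid",P[:,1]-np.polyval(q,P[:,0]))
E
```

```text
[610.6 114.6 257.6] [-0.    0.76  0.65 -0.  ] [0.13 0.17 1.07 0.   1.91 0.29] 59.70511913412263
carton top corners [[675.3 183.9  65. ]
 [769.8 185.   65. ]
 [691.1 332.9  65. ]]
stop line [  -0.1 -108.9] -7.366244854231053 resid [ -2.1  -1.8  -1.7  31.3 -24.2  -1.4  -1.   -0.8  -0.2  -0.3  -0.2  -0.2
   0.1   0.5   0.6   0.7   0.8]
```

Call:
move_arm:
  commands:
    - [0,0,-0.05,0,0,0,0.4]
    - [0,0,-0.05,0,0,0,0.4]
    - [0,0,-0.05,0,0,0,0.4]
    - [0,0,-0.05,0,0,0,0.4]
    - [0,0,-0.05,0,0,0,0.4]
    - [0,0,-0.04,0,0,0,0.4]
    - [0,0,-0.03,0,0,0,0.4]
    - [0,0,-0.018,0,0,0,0.4]
    - [0,0,0,0,0,0,0.4]

```text
t: 22.0
position: [608.4, 115.3, 2.3]
tool_rot: [-0.001, 0.759, 0.652, -0.002]
wrist_force: [-0.3, -1.0, -0.2]
grip_width: 59.8
grasp_force: 0.0
```

```bash
python3 - <<'E'
from h import *
s=bot.get_state();print(np.round(s["position"],1),np.round(s["wrist_force"],1))
a=snap("side","l");b=snap("top","l")
A=cv2.resize(a[150:330,200:400],(400,360),interpolation=cv2.INTER_CUBIC);B=cv2.resize(b[120:300,210:410],(400,360),interpolation=cv2.INTER_CUBIC)
cv2.imwrite("pics/l.png",cv2.convertScaleAbs(np.hstack([A,B]),alpha=1.5))
E
```

```text
[608.4 115.3   2.3] [-0.3 -1.  -0.2]
```

View pics/l.png

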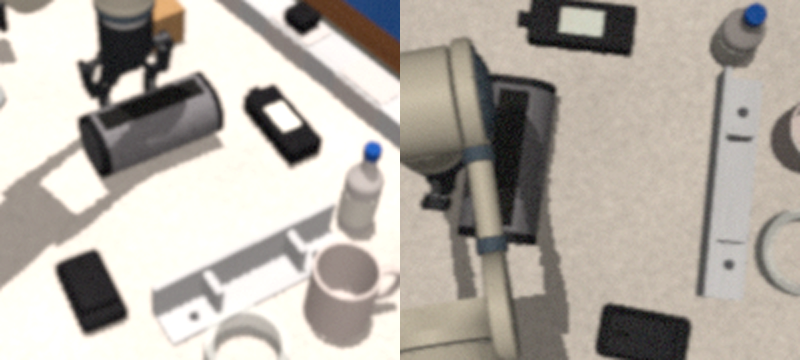

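Fingers are behind the speaker, at about (105–165, 70) in the left half, and the path to the stop is clear. Now the push.

Call:
move_arm:
  commands:
    - [-0.0015,-0.0106,0,0,0,0,0.4]
    - [-0.0015,-0.0106,0,0,0,0,0.4]
    - [-0.0015,-0.0106,0,0,0,0,0.4]
    - [-0.0015,-0.0106,0,0,0,0,0.4]
    - [-0.0015,-0.0106,0,0,0,0,0.4]
    - [-0.0015,-0.0106,0,0,0,0,0.4]
    - [-0.0015,-0.0106,0,0,0,0,0.4]
    - [-0.0015,-0.0106,0,0,0,0,0.4]

```text
t: 22.9
position: [601.6, 51.4, 6.0]
tool_rot: [0.0, 0.759, 0.651, 0.001]
wrist_force: [0.6, 0.5, -0.3]
grip_width: 59.7
grasp_force: 0.0
```

```bash
cat > spk.py <<'E'
from h import *
import sys
np.set_printoptions(precision=1,suppress=True)
s=bot.get_state();print(s["t"],np.array(s["position"]),np.array(s["wrist_force"]))
b=snap("top",sys.argv[1]);g=cv2.cvtColor(b,cv2.COLOR_BGR2GRAY);a=cv2.imread("pics/a_top.png")
for r in range(150,262,6): print(r,"".join("#" if v<40 else "+" if v<62 else "-" if v<85 else "." for v in g[r,235:400]))
E
python3 spk.py m
```

```text
22.9 [601.6  51.4   6. ] [ 0.6  0.5 -0.3]
150 ..........................-....----------.............-..............................................................................-+++++++++++++----..............
156 .......................................................-++-............................................................................--............................
162 ...........................................-+-.........-++######+++--................................................................-++-............................
168 ...........................................--...........-+####+------++#####-........................................................-+-.............................
174 ............................................--..........-+++##+++-++++#####+-.......................................................-++..........---.................
180 ............................................--..........-++#######++#######-.......................................................-++-............................-+
186 ..................................
[... 1471 characters left out ...]
...........-+-......
240 ........................---+++#################+-...........-+#####+-------...................................................-+-........................-++-........
246 .........................------.............................-.......--------.................................................-++-........................-+-.........
252 .........................-------...............-+++++++++++++++-.....-------................................................--+-.........-++--............-+--.......
258 ........................----------................------------.......-------................................................-+--.............................----....
```

Call:
move_arm:
  commands:
    - [-0.0015,-0.0106,0,0,0,0,0.4]
    - [-0.0015,-0.0106,0,0,0,0,0.4]
    - [-0.0015,-0.0106,0,0,0,0,0.4]
    - [-0.0015,-0.0106,0,0,0,0,0.4]
    - [-0.0015,-0.0106,0,0,0,0,0.4]
    - [-0.0015,-0.0106,0,0,0,0,0.4]
    - [-0.0015,-0.0106,0,0,0,0,0.4]
    - [-0.0015,-0.0106,0,0,0,0,0.4]
    - [-0.0008,-0.0055,0,0,0,0,0.4]
    - [0,0,0,0,0,0,0.4]
    - [0,0,0,0,0,0,0.4]
    - [0,0,0,0,0,0,0.4]

```text
t: 24.15
position: [592.1, -15.4, 6.0]
tool_rot: [0.0, 0.759, 0.652, 0.001]
wrist_force: [-0.6, 0.7, 0.1]
grip_width: 59.5
grasp_force: 0.0
```

```bash
python3 spk.py n; python3 - <<'E'
from h import *
a=snap("side","n");g=cv2.cvtColor(a,cv2.COLOR_BGR2GRAY)
for r in range(185,290,3): print(r,"".join("#" if v<40 else "+" if v<70 else "-" if v<100 else "." for v in g[r,235:375:1]))
E
```

```text
24.15 [592.1 -15.4   6. ] [-0.6  0.7  0.1]
150 .....................................................................................................................................-+++++++++++++----..............
156 .......................--........-----.-...-.-.---------------------------------..........----------....................................-............................
162 ....................-++-.........---....................................................--+-.........-...............................-++-............................
168 .................-+#++-..........--......................................................---.........-+#####++--.....................-+-.............................
174 .................+#++-..........---......................................................--..........-++##++++++++-.................-++-.........---.................
180 ................-++++-..........---......................................................--..........-+###+++++++-.................-++-............................-+
186 ................-++++-..........-
[... 6547 characters left out ...]
..................-+####++---......................................--------------------------................-----------
278 +++###########+........................-----.....................................--------------------.........-------.........--------------
281 ################-..........................................................--------------------.................----.........---------------
284 #################+...........-.........................................-------------------...................................---------------
287 ###################+----.......................................---........---------...........................................--------------
```

Call:
move_arm:
  commands:
    - [0.006,0.04,0,0,0,0,0.4]
    - [0,0.01,0.05,0,0,0,0.4]
    - [0,0.02,0.06,0,0,0,0.4]
    - [-0.03,0.05,0.06,0,0,0,0.4]
    - [-0.04,0.05,0.04,0,0,0,0.4]
    - [-0.04,0.05,0,0,0,0,0.4]
    - [-0.04,0.05,0,0,0,0,0.4]
    - [0,0,0,0,0,0,0.4]

```text
t: 25.05
position: [489.4, 179.1, 151.8]
tool_rot: [-0.0, 0.757, 0.654, 0.002]
wrist_force: [0.4, -0.1, -0.4]
grip_width: 60.0
grasp_force: 0.0
```

```bash
python3 spk.py o; python3 - <<'E'
from h import *
a=snap("side","o");g=cv2.cvtColor(a,cv2.COLOR_BGR2GRAY)
for r in range(215,280,2): print(r,"".join("#" if v<40 else "+" if v<70 else "-" if v<100 else "." for v in g[r,255:345:1]))
E
```

```text
25.05 [489.4 179.1 151.8] [ 0.4 -0.1 -0.4]
150 .....................................................................................................................................-+++++++++++++----..............
156 ........................................................................................................................................-............................
162 .....................................................................................................................................-++-............................
168 ...........................................................................+###############################++--......................-+-.............................
174 ..........................................................................-++++++++--+----++++-------------+++++++..................-++-.........---.................
180 ..........................................................................-++++++--------++########+------++++++-..................-++-............................-+
186 .................................
[... 4607 characters left out ...]
-------............................
267 .............-+##########++----+++++++++++++++++-------------......................-----..
269 ...............+##########+++++++++++++++++----------..........................----------.
271 ...............-+##########++++++++++++-----...............................---------------
273 .................++#########+++++++------.----.........................-------------------
275 ..................-+#######+++------...----........................-----------------------
277 ....................+###++---------...-.......................----------------------....--
279 .....................-------------........................----------------------..........
```

```bash
python3 - <<'E'
from h import *
np.set_printoptions(precision=1,suppress=True)
g=cv2.cvtColor(cv2.imread("pics/o_top.png"),cv2.COLOR_BGR2GRAY).astype(float)
E=[]
for r in range(175,240,4):
    x=np.arange(295,357);v=g[r,295:357];m=v<100;i=np.where(m)[0];E.append([x[i[0]]-.5,x[i[-1]]+.5,r])
E=np.array(E)
l=plane("top",E[:,[0,2]],40);rr=plane("top",E[:,[1,2]],44)
for P in(l,rr): q=np.polyfit(P[:,0],P[:,1],1);print(np.degrees(np.arctan(q[0])),np.polyval(q,[520,575,630]))
S=[]
for r in range(165,262,4):
    i=np.where(g[r,352:375]<85)[0]
    if len(i): S.append([352+i[0]-.3,r])
P=plane("top",S,0);q=np.polyfit(P[:,0],P[:,1],1);k=abs(P[:,1]-np.polyval(q,P[:,0]))<4;q=np.polyfit(P[k,0],P[k,1],1);print("stop",np.degrees(np.arctan(q[0])),np.polyval(q,[520,575,630]))
col=g[160:256,322];print("rows dark",np.where(col<60)[0]+160)
print("ends",plane("top",[[327,166],[322,247]],50))
E
```

```text
-8.458144117075786 [-35.5 -43.6 -51.8]
-8.460534079253028 [-128.5 -136.7 -144.9]
stop -8.19966813107593 [-176.8 -184.7 -192.6]
rows dark [165 166 167 168 169 196 197 198 199 200 201 202 203 204 205 206 207 208
 209 210 214 215 216 217 218 219 220 221 222 223 230 231 232 233 234 235
 243 244 245 246 247]
ends [[674.2 -98.7  50. ]
 [490.9 -80.6  50. ]]
```

Call:
move_arm:
  commands:
    - [0.0229,-0.0449,0,0,0,0,0.4]
    - [0.0229,-0.0449,0,0,0,0,0.4]
    - [0.0229,-0.0449,0,0,0,0,0.4]
    - [0.0229,-0.0449,0,0,0,0,0.4]
    - [0.0229,-0.0449,0,0,0,0,0.4]
    - [0.0229,-0.0449,0,0,0,0,0.4]
    - [0,0,-0.04,0,0,0,0.4]
    - [0,0,-0.05,0,0,0,0.4]
    - [0,0,-0.05,0,0,0,0.4]
    - [0,0,-0.04,0,0,0,0.4]
    - [0,0,-0.025,0,0,0,0.4]
    - [0,0,0,0,0,0,0.4]

```text
t: 26.35
position: [592.6, -28.7, -7.6]
tool_rot: [-0.002, 0.759, 0.651, -0.002]
wrist_force: [-1.0, -0.7, 0.0]
grip_width: 59.5
grasp_force: 0.0
```

Call:
move_arm:
  commands:
    - [-0.0008,-0.0053,0,0,0,0,0.4]
    - [-0.0008,-0.0053,0,0,0,0,0.4]
    - [-0.0008,-0.0053,0,0,0,0,0.4]
    - [-0.0008,-0.0053,0,0,0,0,0.4]
    - [-0.0008,-0.0053,0,0,0,0,0.4]
    - [-0.0008,-0.0053,0,0,0,0,0.4]

```text
t: 26.95
position: [592.5, -50.7, -1.5]
tool_rot: [0.001, 0.758, 0.652, 0.002]
wrist_force: [0.5, 4.5, 3.3]
grip_width: 60.0
grasp_force: 2.7
```

```bash
python3 spk.py p
```

```text
26.95 [592.5 -50.7  -1.5] [0.5 4.5 3.3]
150 ...................................................-----.............................................................................-+++++++++++++----..............
156 ...............................................--.........-..........-----------------..................................................-............................
162 ...........................................-+++-................................................................-+--.................-++-............................
168 .........................................+++++-..................................................................---.........--......-+-.............................
174 ........................................+##+++...................................................................--..........-++-...-++-.........---.................
180 .......................................-+#+++-..................................................................---.........-+##+..-++-............................-+
186 ....................................
[... 1469 characters left out ...]
...........-+-......
240 .................................................-...........--------.....+++++++-------------------------....................+++........................----........
246 ................................................-............-------.....--++##########################+-....................-++-........................-+-.........
252 ...................................+++++++++++++++-.........--------........................................................-++-.........-+++-...........--+--.......
258 ....................................-------++++++-.........----------................................-++++++++++-++-........-++-.............................-+--....
```

Call:
move_arm:
  commands:
    - [-0.0008,-0.0053,0,0,0,0,0.4]
    - [-0.0008,-0.0053,0,0,0,0,0.4]
    - [-0.0008,-0.0053,0,0,0,0,0.4]
    - [0,0,0,0,0,0,0.4]

```text
t: 27.4
position: [590.5, -63.3, -1.8]
tool_rot: [0.001, 0.759, 0.652, 0.002]
wrist_force: [2.2, 3.4, 1.5]
grip_width: 59.9
grasp_force: 1.6
```

```bash
python3 spk.py q | sed -n '1p;10,20p'; python3 - <<'E'
from h import *
a=snap("side","q");g=cv2.cvtColor(a,cv2.COLOR_BGR2GRAY)
for r in range(215,290,2): print(r,"".join("#" if v<40 else "+" if v<70 else "-" if v<100 else "." for v in g[r,255:355:1]))
E
```

```text
27.4 [590.5 -63.3  -1.8] [2.2 3.4 1.5]
198 ..................................................---.......-----....................................................---..........-+++.............................-+
204 ................................................--+++++++++++++------------------------------------................-++-.........-+#+-................................
210 ...............................................-++++++++++++++-..--+###++++++++++++++#+++++++++++++++++++-+---------------------+++-.................................
216 ...........................................................-.......---+#########################+#####++--+##+####+++++++++++++#+++-.................................
222 ....................................................................---++###+---+############################+##+--.........--++++-..................................
228 .........................................................-........----+####+++++#####+++---------++.......-++++++-............--++-...............................--.
234 .....................................
[... 4098 characters left out ...]
#+++---+++++++++++--.............--------------------......-------....
279 .....................+##########++++++++++++--.............--------------------............------...
281 ......................+##########+++++++--.............--------------------.................----....
283 .......................-+########++--..............--------------------.......................--....
285 ........................-+####++-....................--------------.................................
287 ..........................---..............---........---------.....................................
289 -.....................................--------..........----........................................
```

Call:
move_arm:
  commands:
    - [-0.0008,-0.0053,0,0,0,0,0.4]
    - [-0.0008,-0.0053,0,0,0,0,0.4]
    - [-0.0008,-0.0053,0,0,0,0,0.4]
    - [-0.0008,-0.0053,0,0,0,0,0.4]
    - [-0.0008,-0.0053,0,0,0,0,0.4]
    - [0,0,0,0,0,0,0.4]

```text
t: 28.1
position: [586.9, -81.2, -2.5]
tool_rot: [-0.001, 0.758, 0.652, 0.002]
wrist_force: [-0.2, 8.4, 4.3]
grip_width: 59.7
grasp_force: 4.3
```

Call:
move_arm:
  commands:
    - [-0.0004,-0.0027,0,0,0,0,0.4]
    - [-0.0004,-0.0027,0,0,0,0,0.4]
    - [0,0,0,0,0,0,0.4]

```text
t: 28.4
position: [586.5, -81.4, -2.4]
tool_rot: [-0.003, 0.757, 0.653, 0.004]
wrist_force: [-0.3, 21.0, 6.5]
grip_width: 59.9
grasp_force: 10.1
```

```bash
python3 spk.py r | sed -n '1p;3,20p'
```

```text
28.4 [586.5 -81.4  -2.4] [-0.3 21.   6.5]
156 ......................................................................---........----------.-..........................................--............................
162 .................................................................-+++++-.........---..............................-.-----------......-+++------......................
168 ...............................................................-+#++++-.........---....................................................-++-..........................
174 ..............................................................++#+++-..........---......................................................---..........................
180 .............................................................++#+++-...........--......................................................---..........-+-............-+
186 ............................................................+###+++-.........---......................................................---..........-++-..........-+++
192 ..................................
[... 1301 characters left out ...]
...........-+-......
240 ..........................................................................-------.......-+++++++--+-------------------+++++--..........--................-++-........
246 .........................................................................--------......-####################++++++++++###++-.............................-+-.........
252 ....................................................-+++++++++++++++-...-------...................................--+++##+-..............-+++-...........--+--.......
258 .....................................................-------+++++++-..----------...................................-------...................................----....
```

Call:
move_arm:
  commands:
    - [0.0006,0.004,0,0,0,0,0.4]
    - [0.0012,0.008,0,0,0,0,0.4]
    - [0.004,0.027,0,0,0,0,0.4]
    - [0.004,0.04,0.02,0,0,0,0.4]
    - [0,0.02,0.06,0,0,0,0.4]
    - [0,0.03,0.06,0,0,0,0.4]
    - [-0.03,0.05,0.05,0,0,0,0.4]
    - [-0.04,0.05,0,0,0,0,0.4]
    - [-0.04,0.05,0,0,0,0,0.4]
    - [-0.02,0.05,0,0,0,0,0.4]
    - [0,0,0,0,0,0,0.4]
    - [0,0,0,0,0,0,0.4]

```text
t: 29.65
position: [498.8, 154.6, 134.0]
tool_rot: [0.001, 0.758, 0.652, 0.0]
wrist_force: [0.4, 0.3, -0.5]
grip_width: 59.9
grasp_force: 0.0
```

```bash
python3 spk.py s; python3 - <<'E'
from h import *
np.set_printoptions(precision=1,suppress=True)
g=cv2.cvtColor(cv2.imread("pics/s_top.png"),cv2.COLOR_BGR2GRAY).astype(float)
E=[]
for r in range(182,246,4):
    v=g[r,305:357];i=np.where(v<100)[0];E.append([305+i[0]-.5,r])
l=plane("top",E,40);q=np.polyfit(l[:,0],l[:,1],1);print("back edge",np.degrees(np.arctan(q[0])),np.polyval(q,[520,575,630]),"stop -8.2: -176.8 -184.7 -192.6")
a=snap("side","s");g=cv2.cvtColor(a,cv2.COLOR_BGR2GRAY)
P=[]
for n,u in (("s",1),):
    for r in range(225,292,2): print(r,"".join("#" if v<40 else "+" if v<70 else "-" if v<100 else "." for v in g[r,260:375]))
E
```

```text
29.65 [498.8 154.6 134. ] [ 0.4  0.3 -0.5]
150 .....................................................................................................................................-+++++++++++++----..............
156 ........................................................................................................................................-............................
162 .....................................................................................................................................-++-............................
168 ..................................................................................................-----+++++++++------...............++-.............................
174 ...............................................................................................++++++----------++++-------+-++++######+-.........---.................
180 ...............................................................................................++++++++-------++#####++++-------++++++-............................-+
186 .................................
[... 5636 characters left out ...]
.-+############+------............----------------------................----........----------------
283 ..................++##########+--.............---------------------.....................---........----------------
285 ...................-+#####++-..................----------------.....................................---------------
287 ....................-+++-............----.......-----------.........................................---------------
289 .................................---------........-----........................................--....--------------
291 .............................--------------....................................................---.....------------
```

```bash
python3 -c "
from station import bot
print(bot.hand_in())"
```

```text
the job is handed in; nothing more can be done
None
```

The job is handed in at about 30 s of the 64 s: the headset hangs on the rail, and the speaker sits on its foot, panel up and flush against the stop by my last camera measurement; no verdict was returned.

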